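# Dispense one honey jar into the breakfast caddy

### The arm

A 6-joint arm with a two-finger parallel gripper is mounted at the origin on the work surface. World frame = base frame: x ahead of the robot, y to its left, z up, the work surface at z = 0. Lengths are in m, angles in degrees, forces in N, time in s.
With the tool pointing down it reaches from about 0.375 to 0.9 m from the base axis. Payload 3.1 kg.
Tool frame: the origin (TCP) lies midway between the tips of the shut fingers; the grasp point (between the pads) lies 19 mm behind it; z points along the fingers, y is the line along which they close (so a half turn about z gives the same grasp; the last joint's range is limited). The gripper opens to 85 mm and grips with 20 to 120 N. Pads are 22 mm wide; open, the fingers measure 114 mm over their backs; the gripper's body (76 mm by 85 mm) begins 54 mm behind the grasp point. The pads swing forward as they close: fully open they stand 13 mm farther back than shut.
Start: joints at [-73.482, 30.224, 82.088, -0, 67.689, -10.227], TCP at [0.281, -0.558, 0.231] pointing down, gripper open.
Joint ranges: [-176.69, 176.69], [-43.24, 126.21], [12.49, 139.97], [-82, 262], [0, 151.66], [-163.58, 163.58]. Speed limits (degrees/s): [159.86, 159.86, 180, 180, 180, 180].

### API

Orientations are given as [roll, pitch, yaw] about the fixed x, y, z axes, in that order (R = Rz(yaw) Ry(pitch) Rx(roll)).
In Python, from bench import manip, kin, optics gives the robot as it stands. Calls block until the motion is done:
- manip.movep(position, orientation): joint-space move of the TCP to a pose.
- manip.movel(position, v=0.15, rot=None, f_stop=None): straight line of the TCP; rot=None keeps the orientation; v is the mean speed in m/s. With f_stop (N) it stops when the force on the tool has changed by that much, and returns True; else False.
- manip.movej(angles): joint-space move.
- manip.move_gripper(opening): finger opening in m; the grip force is fixed at half the most; returns when the fingers have stopped.
- manip.hold(seconds).
- kin.ik(position, orientation): joint angles nearest the present ones, or None.
- manip.sense(): the state.
- optics.read_camera(name): name is "side" or "top" or "wrist"; returns a dict with "pixels" (384x512x3 uint8, blue, green, red), "fx", "fy", "cx", "cy" (pixels), "R" (3x3) and "t" (3): a world point X has camera coordinates R X + t; the wrist camera has in their place "T_tool_cam" (4x4, takes a point from camera to tool coordinates, whose origin is the TCP and whose axes are the flange's). Camera axes: x right, y down, z forward; pixel columns grow to the right and rows downward; lengths in m; the calibration is good to about 2 mm. A picture is of the moment at which its call begins: read the wrist's pose just before it. There is no depth.
A pose or a line that the arm cannot do raises manip.IKError and nothing moves.
- manip.sign_off(): hands the job in; it is judged then, once.
The state is a dict: "clock": time; "q": joint angles; "qvel": joint speeds; "joint_efforts": joint torques, N m; "eef_pos": TCP position; "ee_rot": TCP orientation; "force": force on the tool from outside, world axes, zero at the start; "wrist_torque": the same for the moment, N m; "gripper_width": finger opening in m; "grip_force": force on a finger pad.
Only numpy, scipy, OpenCV 4.12 (cv2) and the standard library are available. Lean on these libraries where they do the work, as an engineer would, in place of code of your own. Each camera call takes 0.05 s, during which the arm holds its last target. There are 200 camera calls.

### The job

Get one honey jar for the breakfast table: push the dispenser's spring-loaded plunger steadily all the way in, once, so that the bottom jar comes out, and let the plunger spring fully back so that the next jar drops into place. Then set the jar that came out upright in the free compartment of the divided caddy, the one with only a flat cork coaster in it, putting it down rather than dropping it. Leave the second jar in the dispenser and do not disturb the other things on the table.

Things in the scene. Friction and masses are not known exactly. Their poses are not given: they have to be found in the camera images.
- dispenser: wooden jar dispenser fixed to the table, base board x -127 to +119, y +-38 mm, top at z = 8 mm. Origin at table level under the centre of the upright magazine; +x is the push direction, in which the jar comes out; z up. Magazine (clear cheeks, wooden bars): x +-33, y +-34, up to z = 106 mm; two jars stacked in it, at first up to z = 108 mm.
- apron (a point): point on the dispenser's open apron in front of the magazine, on the board (z = 8 mm) at dispenser x = 73 mm: about where the ejected jar's axis stands after a full stroke (x = 69 to 88). Low curbs, 6 mm high, at y = +-30 mm and an end lip, 6 mm high, at x = 109 mm. Axes as the dispenser's.
- plunger (a joint): how far the plunger is pushed in along the dispenser's +x (m): 0 = out (home), 0.075 = fully in. A spring returns it: about 2 N at home, 6 N fully in. A partial push leaves the jar under the magazine.
- push_plate (a point): pushing point on the outer (-x) face of the plunger's upright aluminium plate, moving with it; axes as the dispenser's. The plate is 60 mm wide (y), 12 mm thick, its top edge at z = 102 mm; this point is at z = 80 mm, and at dispenser x = -122 mm when home. Between plate and magazine the plunger is lower than z = 56 mm.
- jar_lower: the bottom one of two equal honey jars in the magazine: amber glass, aluminium lid, plain cylinder 42 mm in diameter, 50 mm high, about 70 g. Origin at the centre of its underside, z up its axis. This is the jar to bring out.
- jar_upper: the second honey jar, same size, standing on the first at the start (underside 58 mm above the table); it must end standing on the dispenser's board inside the magazine.
- caddy: loose plywood caddy, 230 (x) x 74 (y) x 24 mm high, about 0.9 kg, with three open compartments in a row along its x, each 70 (x) x 64 (y) mm inside, walls 5 mm. Origin at the centre of its underside; floor 6 mm up. One compartment holds only the cork coaster, the other two hold the shaker and the mustard jar.
- cell0 (a point): centre of the floor of the caddy compartment at its x = -75 mm
- cell1 (a point): centre of the floor of the caddy's middle compartment
- cell2 (a point): centre of the floor of the caddy compartment at its x = +75 mm
- coaster: loose flat round cork coaster, 50 mm in diameter, 3 mm thick, lying in the free compartment; origin at the centre of its underside. The jar may stand on it.
- shaker: white ceramic salt shaker with steel top, 40 mm in diameter, 75 mm high, in a compartment; origin at the centre of its underside. Leave alone.
- mustard: square glass mustard jar, 44 x 44 mm, 68 mm high with black lid, in a compartment; origin at the centre of its underside. Leave alone.
- jug: white ceramic milk jug, 92 mm in diameter, 110 mm high, handle at its +y to 79 mm from the axis; origin at the centre of its underside. Leave alone.
- timer: round aluminium egg timer, 66 mm in diameter, 62 mm high; origin at the centre of its underside. Leave alone.
Not all that is in view belongs to the job. What is shaped like the jar_upper but purple is not meant. Of the things that look like the caddy, take the one that is farthest to the robot's left at the start.

How it is judged:
By the outcome, as a careful person would: the job done as asked, in the order asked, and still so for the second after the job is handed in, with the robot touching nothing.
It also fails if it takes over 58 s, if anything falls off the work surface, if the arm or the gripper's body presses on something with over 40 N, if the wrist force passes 120 N, or if a joint passes its speed limit or range.

## Working session

There is one attempt and no reset: what is moved stays moved. The work goes in short steps, each a Python script; the robot and the scene stay as the last script left them, time stands still between calls to the robot, and variables do not carry over. Pictures are saved under pics/ and viewed, at most 10 in all, crops included, and the job is handed in when it is done.

```bash
ls; mkdir -p pics
python3 - <<'E'
from bench import manip, kin, optics
import cv2, numpy as np
for n in ("side","top"):
    d=optics.read_camera(n); cv2.imwrite(f"pics/{n}0.png",d["pixels"])
    R=np.array(d["R"]);print(n,d["fx"],d["fy"],d["cx"],d["cy"],R.round(3).tolist(),np.round(d["t"],3),(-R.T@np.array(d["t"])).round(3))
s=manip.sense();print(s["clock"],s["eef_pos"],s["ee_rot"])
a=cv2.imread("pics/side0.png");b=cv2.imread("pics/top0.png")
cv2.imwrite("pics/top0b.png",cv2.resize(b,(800,600),interpolation=cv2.INTER_CUBIC))
cv2.imwrite("pics/side0b.png",cv2.resize(a,(800,600),interpolation=cv2.INTER_CUBIC))
E
```

```text
pics
side 397.21043483202106 397.21043483202106 258.09549546165357 187.88991924184924 [[0.991, -0.131, 0.007], [-0.085, -0.68, -0.728], [0.1, 0.721, -0.685]] [-0.52   0.049  1.054] [ 0.414 -0.795  0.762]
top 471.6740338116879 471.6740338116879 252.88207433741255 189.06988952195675 [[0.018, -1.0, 0.011], [-0.989, -0.02, -0.145], [0.145, -0.008, -0.989]] [-0.088  0.54   1.428] [ 0.329 -0.066  1.492]
0.1 [ 0.28110393 -0.55747003  0.23043952] [-1.79887796e+02 -1.95408353e-02  2.67458127e+01]
```

View pics/top0b.png

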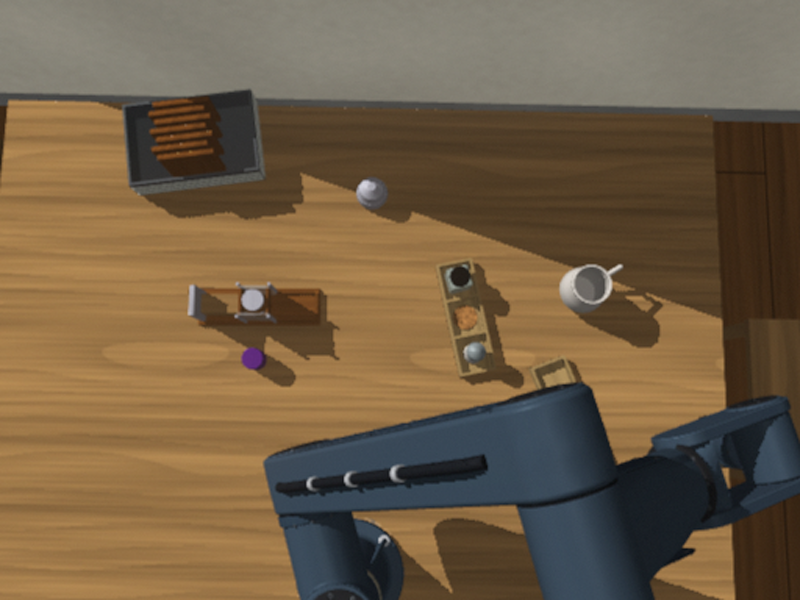

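View pics/side0b.png

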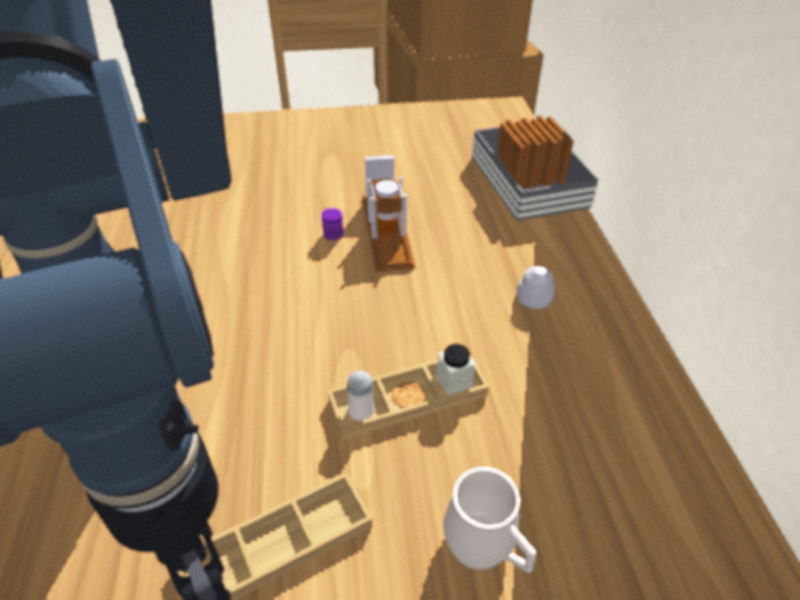

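Candidates (top view, 800×600 pixels):
- **Caddies:** A is at (465,318), holding the coaster, shaker and mustard. B is at (555,375), empty and partly under the arm. A is farther left (larger y) and has the coaster, so A is the one.
- **Dispenser:** its lids are at (252,300). The purple look-alike at (252,358) is not meant.

I'll confirm this with a crop and measure.

```bash
cat > h.py <<'E'
from bench import manip, kin, optics
import cv2, numpy as np
from scipy.spatial.transform import Rotation as Ro
def cam(name):
    """camera dict with R,t (world->cam), also for the wrist"""
    s=manip.sense(); d=optics.read_camera(name)
    if name=="wrist":
        T=np.eye(4);T[:3,:3]=Ro.from_euler("xyz",s["ee_rot"],degrees=True).as_matrix();T[:3,3]=s["eef_pos"]
        W=np.linalg.inv(T@np.array(d["T_tool_cam"]));d["R"],d["t"]=W[:3,:3],W[:3,3]
    d["R"]=np.array(d["R"]);d["t"]=np.array(d["t"]);return d
def ray(d,uv,z):
    """pixels -> world points on plane z"""
    uv=np.atleast_2d(uv).astype(float)
    r=np.c_[(uv[:,0]-d["cx"])/d["fx"],(uv[:,1]-d["cy"])/d["fy"],np.ones(len(uv))]@d["R"]
    c=-d["R"].T@d["t"];return c+r*((z-c[2])/r[:,2])[:,None]
def proj(d,X):
    p=np.atleast_2d(X)@d["R"].T+d["t"];return np.c_[d["fx"]*p[:,0]/p[:,2]+d["cx"],d["fy"]*p[:,1]/p[:,2]+d["cy"]]
def blobs(m,amin=15):
    cs,_=cv2.findContours(m.astype(np.uint8)*255,cv2.RETR_EXTERNAL,cv2.CHAIN_APPROX_NONE)
    return [c for c in cs if cv2.contourArea(c)>amin]
E
python3 - <<'E'
from h import *
d=cam("top");im=d["pixels"];c=im[155:255,110:330]
cv2.imwrite("pics/crop1.png",cv2.resize(c,(792,360),interpolation=cv2.INTER_CUBIC))
hsv=cv2.cvtColor(im,cv2.COLOR_BGR2HSV)
for x,y in [(190,195),(165,193),(124,193),(150,195),(298,204),(285,185),(292,220),(162,229)]: print((x,y),hsv[y,x],ray(d,(x,y),.0)[0].round(3))
E
```

```text
(190, 195) [ 14 166  69] [0.525 0.122 0.   ]
(165, 193) [129  14 180] [0.529 0.201 0.   ]
(124, 193) [162  12 109] [0.527 0.332 0.   ]
(150, 195) [ 16 138 146] [0.522 0.249 0.   ]
(298, 204) [ 15 156 170] [ 0.502 -0.223  0.   ]
(285, 185) [ 18 120  89] [ 0.563 -0.181  0.   ]
(292, 220) [ 19 123 102] [ 0.451 -0.204  0.   ]
(162, 229) [140 164 123] [0.415 0.206 0.   ]
```

View pics/crop1.png

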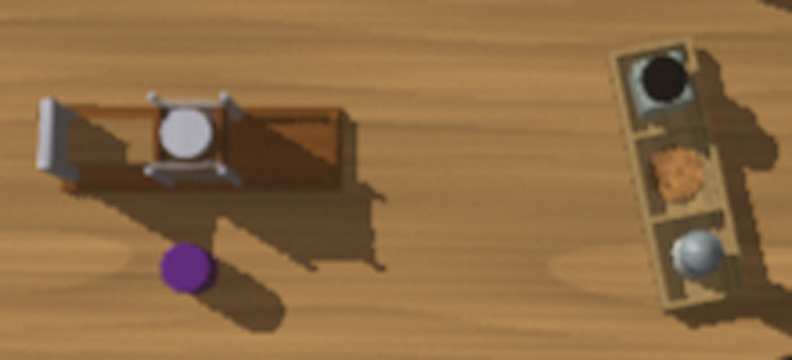

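The crop confirms it. Caddy A has the mustard at its upper end, the coaster in the middle cell (crop 677,173) and the shaker below. The dispenser has its plate at the left (crop 50,138) and apron at the right, and the purple cylinder is separate. Next I'll take closer looks with the wrist camera.

Run:
```python
from h import *
p=manip.sense()["eef_pos"];
d=optics.read_camera("wrist");print(np.round(d["T_tool_cam"],3).tolist(),d["fx"])
manip.movel([p[0],p[1],0.33]) 
import pickle
for n,P in (("cad",[0.46,-0.2,0.30]),("dis",[0.46,0.16,0.36])):
    manip.movep(P,[180,0,90]); d=cam("wrist");cv2.imwrite(f"pics/w_{n}.png",d["pixels"]);pickle.dump(d,open(f"w_{n}.pkl","wb"))
    print(n,manip.sense()["q"],manip.sense()["clock"])
a=np.hstack([cv2.imread("pics/w_cad.png"),cv2.imread("pics/w_dis.png")])
cv2.imwrite("pics/w2.png",cv2.resize(a,(800,300),interpolation=cv2.INTER_AREA))
```

```text
[[0.001, -0.949, -0.316, 0.081], [1.0, 0.001, 0.001, -0.0], [-0.0, -0.316, 0.949, -0.143], [0.0, 0.0, 0.0, 1.0]] 328.347250582779
cad [-3.63869286e+01  1.59666106e+01  9.43050597e+01 -2.01986974e-02
  6.96865037e+01 -3.62747454e+01] 2.5417
dis [ 5.88724825e+00  1.13470708e+01  9.08546477e+01 -2.81066793e-02
  7.78241406e+01  5.98971608e+00] 3.9583
```

View pics/w2.png

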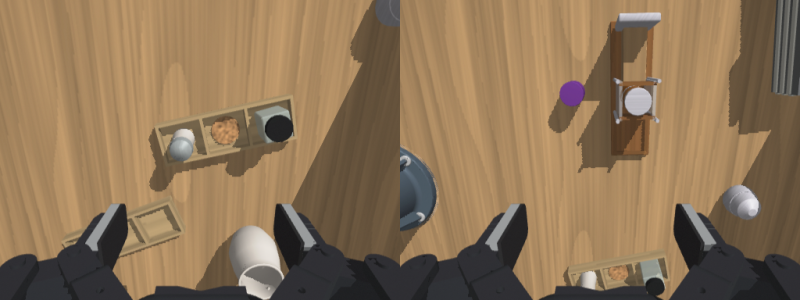

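Wrist views at half size. In the left one, the caddy's corners are near (155,127), (291,97), (298,140) and (166,168), with the coaster at (225,131). In the right one, the lid is at (638,101), the plate top at (639,20) and the board's front corners at (614,153) and (648,157). Next I'll measure by masks.

```bash
cat > m.py <<'E'
from h import *
import pickle
D=pickle.load(open("w_dis.pkl","rb"));C=pickle.load(open("w_cad.pkl","rb"))
def hsv(d): return cv2.cvtColor(d["pixels"],cv2.COLOR_BGR2HSV).astype(int)
h=hsv(D);g=(h[...,1]<60)&(h[...,2]>110)
for c in blobs(g,60):
    (u,v),s,a=cv2.minAreaRect(c)
    if 250<u<350 and v<220: print("grey",round(u),round(v),np.round(s),round(a),"z.108",ray(D,(u,v),.108)[0].round(4),"z.102",ray(D,(u,v),.102)[0].round(4), cv2.contourArea(c))
b=(h[...,0]<=12)&(h[...,1]>150)
m=np.zeros(b.shape,bool);m[20:215,260:340]=b[20:215,260:340]
bs=blobs(m,40)
for c in bs:
    P=cv2.approxPolyDP(cv2.convexHull(c),2,True)[:,0];print("board",cv2.contourArea(c),P.tolist());print(ray(D,P,.008)[:,:2].round(3).tolist())
for n,(x,y) in dict(lipdark=(296,185),table=(250,190),strip=(270,60)).items(): print(n,h[y,x])
h=hsv(C)
for n,m,z in (("coaster",(h[...,0]<14)&(h[...,1]>90)&(h[...,2]>120),.009),("lid",(h[...,2]<30),.074)):
    k=np.zeros(m.shape,bool);k[110:225,190:390]=m[110:225,190:390]
    for c in blobs(k,100):
        (u,v),s,a=cv2.fitEllipse(c);X=ray(C,(u,v),z)[0];print(n,u,v,s,X.round(4),"dia",np.array(s)/C["fx"]*np.linalg.norm(X-(-C["R"].T@C["t"])))
for n,(x,y) in dict(rim=(235,143),table=(200,120),inside=(232,170)).items(): print(n,h[y,x])
a=cv2.resize(C["pixels"][110:230,190:390],(800,480),interpolation=cv2.INTER_CUBIC)
b_=cv2.resize(D["pixels"][5:215,255:345],(257,600),interpolation=cv2.INTER_CUBIC)
v=np.zeros((600,800,3),np.uint8);v[:326,:543]=cv2.resize(a,(543,326));v[:,543:]=b_;cv2.imwrite("pics/crop2.png",v)
E
python3 m.py
```

```text
grey 282 130 [39.  4.] 90 z.108 [0.4907 0.1942 0.108 ] z.102 [0.4911 0.1935 0.102 ] 141.5
grey 308 128 [38. 40.] 90 z.108 [0.5214 0.1959 0.108 ] z.102 [0.5223 0.1953 0.102 ] 1162.0
grey 306 22 [11. 53.] 90 z.108 [0.5142 0.3087 0.108 ] z.102 [0.5151 0.3097 0.102 ] 515.5
lipdark [ 14 150 129]
table [ 17 105 109]
strip [ 13 142  81]
rim [ 17 111 184]
table [ 16 110 172]
inside [ 19  19 214]
```

View pics/crop2.png

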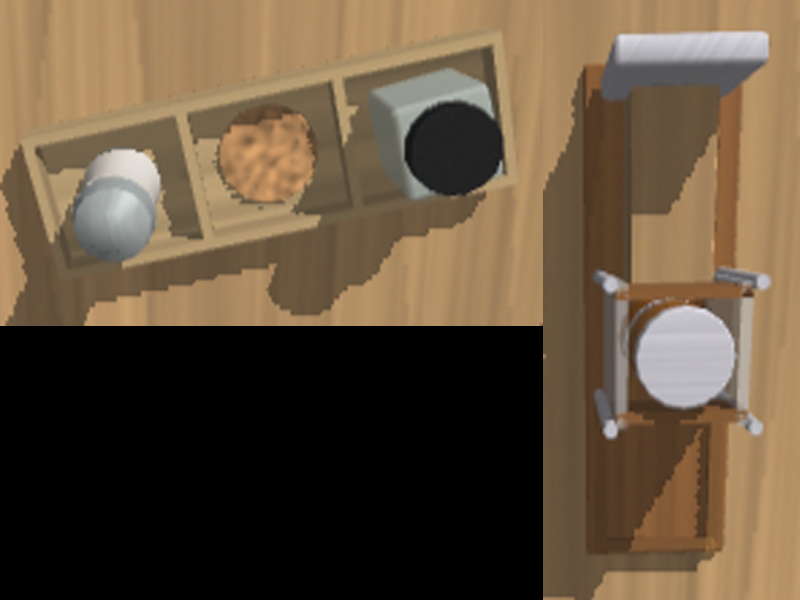

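The crop shows the free middle cell with the coaster at (266,155). The caddy rim corners are at (22,137), (498,33), (518,183) and (66,274). In the dispenser part, the plate's outer top edge runs (617,36)–(766,34), the posts are at (610,285), (763,281), (611,430) and (755,428), and the front lip corners are at (588,551) and (720,549).

```bash
cat >> m.py <<'E'
print("=====")
L=lambda p:np.array(p,float)/2.715+[190,110]
Rr=lambda p:(np.array(p,float)-[543,0])/np.array([257/90,600/210])+[255,5]
K=ray(C,L([(22,137),(498,33),(518,183),(66,274)]),.024)[:,:2]
e=np.linalg.norm(K-np.roll(K,-1,0),axis=1);l=K[1]+K[2]-K[0]-K[3]
print("caddy",K.round(4).tolist(),K.mean(0).round(4),"sides",e.round(3),"yaw",np.degrees(np.arctan2(l[1],l[0])))
print("coaster",ray(C,L((267,155)),.009)[0].round(4))
P=ray(D,Rr([(610,285),(763,281),(611,430),(755,428)]),.106)[:,:2]
print("posts",P.round(4).tolist(),P.mean(0).round(4))
F=ray(D,Rr([(588,551),(720,549)]),.010)[:,:2];B=ray(D,Rr([(617,36),(766,34)]),.102)[:,:2]
print("front",F.round(4).tolist(),F.mean(0),"plate",B.round(4).tolist(),B.mean(0))
ax=F.mean(0)-B.mean(0);print("len (241)",np.linalg.norm(ax),"yaw",np.degrees(np.arctan2(ax[1],ax[0])),"cross yaw",[np.degrees(np.arctan2(*(q[1]-q[0])[::-1])) for q in (F,B)])
E
python3 m.py | sed -n '/=====/,$p'
```

```text
=====
caddy [[0.3846, -0.2084], [0.6066, -0.16], [0.6243, -0.2313], [0.4027, -0.2784]] [ 0.5046 -0.2195] sides [0.227 0.074 0.227 0.072] yaw 12.154131173350473
coaster [ 0.5034 -0.2208  0.009 ]
posts [[0.486, 0.2224], [0.5483, 0.2239], [0.4877, 0.1626], [0.5492, 0.1635]] [0.5178 0.1931]
front [[0.4829, 0.076], [0.556, 0.0771]] [0.51946438 0.07656074] plate [[0.487, 0.3135], [0.5438, 0.3142]] [0.51540981 0.31386173]
len (241) 0.23733561819195842 yaw -89.02112932467406 cross yaw [np.float64(0.882845173750508), np.float64(0.6536246859391176)]
```

```bash
cat >> h.py <<'E'
O=np.array([.518,.194,0]);PSI=-89.1
Rd=Ro.from_euler("z",PSI,degrees=True).as_matrix()
def W(x,y,z): return O+Rd@[x,y,z]
def loc(p): return (Rd.T@(np.array(p)-O)).round(4)
E
python3 - <<'E'
from h import *
rot=[180,0,90.9]
manip.move_gripper(0)
manip.movep(W(-150,0,250)*0+W(-.155,0,.25),rot);manip.movel(W(-.155,0,.077),v=.2)
f0=manip.sense()["force"]
st=manip.movel(W(-.048,0,.077),v=.045,f_stop=15)
s=manip.sense();print(st,loc(s["eef_pos"]),f0,s["force"],s["clock"])
d=cam("top");cv2.imwrite("pics/top1.png",cv2.resize(d["pixels"][155:255,110:330],(792,360),interpolation=cv2.INTER_CUBIC))
E
```

```text
True [-0.058   0.0003  0.077 ] [-0.75659477 -0.03243165  0.2672075 ] [0.06699572 6.47651124 1.87973712] 8.6167
```

The stop came exactly at full stroke (face at −47 mm, 6.5 N on the tool). Now I'll retract and check.

Run:
```python
from h import *
import pickle
rot=[180,0,90.9]
manip.hold(.2)
manip.movel(W(-.16,0,.077),v=.06);manip.movel(W(-.16,0,.25),v=.2)
manip.move_gripper(.085)
manip.movep([.46,.12,.33],[180,0,90]);manip.hold(.2)
d=cam("wrist");pickle.dump(d,open("w_ej.pkl","wb"));print(manip.sense()["clock"])
cv2.imwrite("pics/ej.png",d["pixels"])
h=cv2.cvtColor(d["pixels"],cv2.COLOR_BGR2HSV).astype(int)
for c in blobs((h[...,1]<60)&(h[...,2]>110),60):
    (u,v),s,a=cv2.minAreaRect(c)
    if 200<u<400: print(round(u),round(v),np.round(s),"z58",loc(ray(d,(u,v),.058)[0]),"z102",loc(ray(d,(u,v),.102)[0]))
```

```text
13.7667
240 356 [28. 21.] z58 [ 0.3927 -0.0904  0.058 ] z102 [ 0.3501 -0.0869  0.102 ]
328 348 [43. 27.] z58 [0.3783 0.0485 0.058 ] z102 [0.3372 0.0372 0.102 ]
381 286 [65. 16.] z58 [0.2664 0.1207 0.058 ] z102 [0.2372 0.1018 0.102 ]
302 153 [32. 31.] z58 [ 0.0694 -0.0005  0.058 ] z102 [ 0.061  -0.0066  0.102 ]
300 97 [64. 42.] z58 [ 0.0011 -0.0057  0.058 ] z102 [-0.     -0.0112  0.102 ]
331 91 [17. 57.] z58 [-0.0054  0.0315  0.058 ] z102 [-0.0058  0.022   0.102 ]
```

View pics/ej.png

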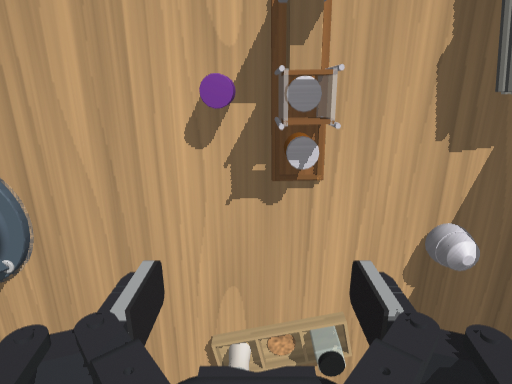

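The view shows the ejected jar upright at (302,153), i.e. dispenser x = 69 mm, y = 0, as expected. The second jar is down in the magazine, its lid at (303,93). I'll check the plate and IK, then grasp with an 11° lean so the gripper body clears the magazine.

```bash
cat >> h.py <<'E'
def leanR(yaw,t=11):
    """tool pointing down, fingers closing across heading yaw, body leaning t deg toward the heading"""
    s,c=np.sin(np.radians(t)),np.cos(np.radians(t))
    M=np.array([[-c,0,-s],[0,1,0],[s,0,-c]])
    R=Ro.from_euler("z",yaw,degrees=True)*Ro.from_matrix(M)
    return R.as_matrix(),R.as_euler("xyz",degrees=True)
def tcp(g,R): return np.array(g)+.019*R[:,2]
E
python3 - <<'E'
from h import *
d=cam("side");im=d["pixels"];cv2.imwrite("pics/side1.png",cv2.resize(im[90:190,200:290],(540,600),interpolation=cv2.INTER_CUBIC))
h=cv2.cvtColor(im,cv2.COLOR_BGR2HSV).astype(int)
for yaw in (12.1,192.1):
    R,r=leanR(yaw);print(yaw,r,[kin.ik(tcp([.504,-.22,z],R),r) for z in (.045,.2)])
R,r=leanR(PSI)
print(r,[kin.ik(tcp(W(.07,0,z),R),r) for z in (.044,.2)])
manip.move_gripper(.066)
manip.movep(tcp(W(.070,0,.2),R),r);manip.movel(tcp(W(.070,0,.075),R),v=.15)
st=manip.movel(tcp(W(.070,0,.044),R),v=.06,f_stop=5);print(st,manip.sense()["force"])
manip.move_gripper(.0);s=manip.sense();print(s["gripper_width"],s["grip_force"],s["clock"],s["force"])
E
```

```text
12.1 [-180.   -11.  -167.9] [array([ -31.37230116,   45.03621282,   94.52025055,  -10.03099086,
         48.91052087, -126.31094727]), array([ -31.37230116,   31.69216243,   89.80207279,   -8.21454993,
         66.75017851, -129.68061694])]
192.1 [-180.   -11.    12.1] [array([-39.69648951,  41.83856664, 107.24980179,  20.40689609,
        25.46880623,  20.15483398]), array([-39.69648951,  25.87162031, 102.03299508,  12.0560582 ,
        45.87922744,  30.26372088])]
[180.  -11.   90.9] [array([ -4.43274735,  42.48615602, 104.79204057,  19.20028878,
        35.28767849, -21.30014188]), array([ -4.43274735,  26.99978418,  99.68684204,  13.39496787,
        55.09339464, -13.19207921])]
False [0.01059057 0.02174974 0.01995751]
0.04060270960439059 60.4643189907074 16.825 [0.54385877 0.48848405 4.37170262]
```

View pics/side1.png

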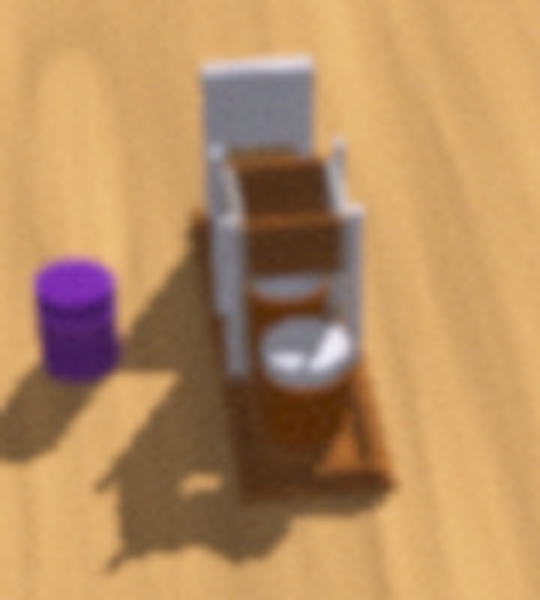

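The plunger is fully back (plate at (258,130)), the second jar is down in the magazine, and the jar is gripped (40.6 mm opening). Now I'll carry it to the middle cell.

Run:
```python
from h import *
R0,r0=leanR(PSI);manip.movel(tcp(W(.070,0,.2),R0),v=.12)
R,r=leanR(12.1);c=[.504,-.220]
manip.movep(tcp([*c,.2],R),r);manip.hold(.3)
manip.movel(tcp([*c,.085],R),v=.12);manip.hold(.2)
s=manip.sense();print(s["eef_pos"],s["gripper_width"],s["clock"])
d=cam("side");v=proj(d,[[.504,-.22,.05]])[0].astype(int)
a=d["pixels"][v[1]-60:v[1]+60,v[0]-60:v[0]+60]
e=cam("wrist");b=e["pixels"]
cv2.imwrite("pics/pl.png",np.hstack([cv2.resize(a,(384,384),interpolation=cv2.INTER_CUBIC),cv2.resize(b,(416,384))]))
```

```text
[ 0.50092332 -0.22100762  0.06708292] 0.040255917215460554 21.65
```

View pics/pl.png

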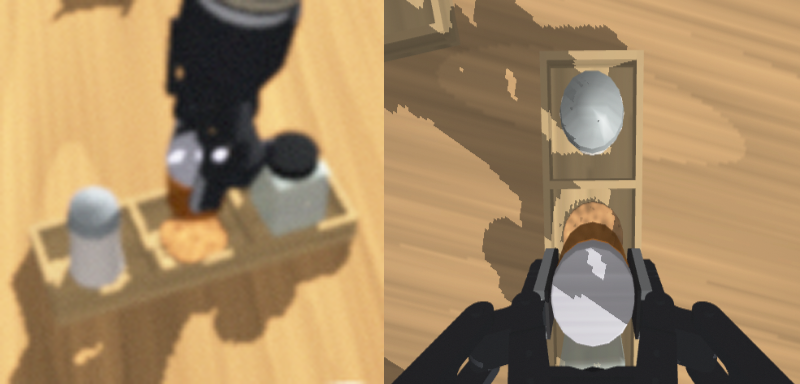

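The jar hangs upright over the coaster, centred between the caddy's long walls, with the mustard and shaker clear. I'll lower it.

Run:
```python
from h import *
import pickle
R,r=leanR(12.1);c=[.504,-.220]
manip.movel(tcp([*c,.055],R),v=.06);manip.hold(.2)
st=manip.movel(tcp([*c,.040],R),v=.012,f_stop=2.5)
s=manip.sense();print(st,(s["eef_pos"]-.019*R[:,2]).round(4),s["force"],s["clock"])
if st or s["eef_pos"][2]<.024:
    manip.hold(.2);manip.move_gripper(.056);manip.hold(.3);print(manip.sense()["gripper_width"])
    manip.movel(tcp([*c,.10],R),v=.06);manip.movel(tcp([*c,.22],R),v=.2)
    manip.movep([.46,-.18,.33],[180,0,90]);manip.hold(.3)
    d=cam("wrist");e=cam("side");print(manip.sense()["clock"])
    v=proj(e,[[.504,-.22,.05]])[0].astype(int)
    a=e["pixels"][v[1]-60:v[1]+60,v[0]-60:v[0]+60]
    cv2.imwrite("pics/fin.png",np.hstack([cv2.resize(a,(384,384),interpolation=cv2.INTER_CUBIC),cv2.resize(d["pixels"][100:240,180:360],(416,384))]))
```

```text
True [ 0.504  -0.22    0.0455] [-0.67218444  0.34575292  4.25718866] 23.4083
0.05596862070136017
27.9083
```

View pics/fin.png

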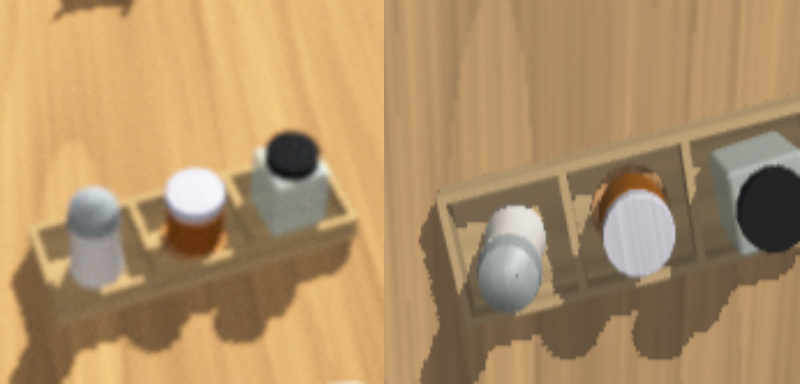

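The jar stands upright on the coaster in the middle cell (side crop 195,212), contact came at the expected height, and the neighbours haven't moved. Handing in.

```bash
python3 -c "
from bench import manip
print(manip.sign_off())"
```

```text
the job is handed in; nothing more can be done
None
```

The job is done and handed in at about 28 s of the 58 s allowed: one full plunger stroke, the second jar down in the magazine, and the ejected jar set down upright on the coaster in the caddy's middle compartment.

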